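# Clamp a bar in the lever fixture and hold it for sawing

## Robot

A 7-joint arm with a two-finger parallel gripper is mounted at the origin on the work surface. World frame = base frame: x ahead of the robot, y to its left, z up, the work surface at z = 0. Lengths are in m, angles in rad, forces in N, time in s.
With the tool pointing down it reaches from about 0.425 to 0.925 m from the base axis. Payload 6.8 kg.
Tool frame: the origin (TCP) lies on the centre line of the jaws, within the pads' length; the fingertips stand 17 mm ahead of it and the grasp point (between the pads) lies 2 mm behind it (nose_length is the distance from the TCP to the fingertips, in m); z points along the fingers, x is the direction in which the jaws open and shut, and the axes are right-handed (so a half turn about z gives the same grasp; the last joint's range is limited). The gripper opens to 85 mm and grips with 20 to 120 N. Pads are 22 mm wide; open, the fingers measure 114 mm over their backs; the gripper's body (76 mm by 85 mm) begins 54 mm behind the grasp point. The pads swing forward as they close: fully open they stand 13 mm farther back than shut.
Start: joints at [-0.108, 0.477, 0.022, 1.555, -0.011, 1.109, -0.083], TCP at [0.675, 0, 0.248] pointing down, gripper open.
Joint ranges: [-2.96, 2.96], [-0.34, 2.1], [-1.41, 1.46], [0.24, 2.44], [-1.37, 4.51], [0.17, 1.92], [-2.96, 2.96]. Speed limits (rad/s): [2.39, 2.39, 3.14, 3.14, 3.14, 3.14, 3.14].

## Interface

Orientations are given as a unit quaternion [w, x, y, z].
In Python, from station import * gives the robot as it stands.
- The arm moves only by the tool send_rows, never from a script. Its argument "commands" is a list of rows, each an object with "translation": the shift along the tool's x, y, z in m, a list of three; "rot": the turn, a rotation vector about the tool's x, y, z in degrees, a list of three; "grip": the finger opening in m, from 0 to 0.0854. In form: [{"translation": [tx, ty, tz], "rot": [rx, ry, rz], "grip": grip}, ...]. A call has exactly 5 rows; each row shifts and turns the commanded pose from where the row before left it, along the tool's axes as they then stand; what a row does not reach is not made up. A row lasts 1/12 s, in which the tool goes at most 41.7 mm and 7.16 degrees, less where a joint would pass 70% of its speed; a pose out of reach is approached as far as the arm can. A call with a gripper value outside its range is refused whole. The fingers move at their own pace and stop on an object; "force" is the grip in N (left out, the last holds). Time passes only in rows, so rows that do not move let the fingers close, or fill a call up. It gives the time, the measured TCP pose, the force and the opening at its end, in the units of the state.
- get_obs(): the state, without advancing time (a new reading comes with each control period).
- read_camera(name): name is "scene" or "side" or "wrist"; returns a dict with "pixels" (400x640x3 uint8, red, green, blue), "depth" (400x640 float32, m along the optical axis (not along the pixel's ray), 0 where there is no reading), "mtx" (3x3 intrinsics, pixels), "extrinsics" (4x4, takes a point from camera to world coordinates). Camera axes: x right, y up, looking along -z (the intrinsics and any distortion apply to the point x, -y, -z); pixel columns grow to the right and rows downward; lengths in m; the calibration is good to about 2 mm. A picture is of the moment at which its call begins.
- hand_in(): hands the job in, once; it reports no verdict.
The state is a dict: "t": time; "q": joint angles; "joint_vel": joint speeds; "joint_torque": joint torques, N m; "eef_pos": TCP position; "tool_rot": TCP orientation; "contact_force": force on the tool from outside, world axes, zero at the start; "torque": the same for the moment, N m; "gripper_width": opening from 0.0 (shut) to 1.0 (fully open).
Only numpy, scipy, OpenCV 4.12 (cv2) and the standard library are available. Lean on these libraries where they do the work, as an engineer would, in place of code of your own. Each camera call takes 0.05 s, during which the arm holds its last target.

## Task

Hold the bar in the blue lever fixture for a workmate to saw. First pull the yellow bar rest by its upright knob all the way out to its stop so that it sits under the bar's free end, next flip the red guard catch fully over away from the lever, then pull the lever's black handle towards the robot side and keep pulling until its foot presses the bar firmly down. Finish still holding the handle with the bar pressed down, with the bar left in its channel and the hammer, wrench, screwdriver and steel offcut beside the fixture left alone.

Things in the scene. Friction and masses are not known exactly. Their poses are not given: they have to be found in the camera images.
- fixture: Blue cast clamping fixture, fixed to the bench; origin on the bench under the lever. -x faces the robot, y runs along the bar, z up. Base 190 (x) x 250 (y -150 to +100) x 28 mm. Bar channel along y at x -45 on an anvil 45 mm high. Lever pivot (along y) at x +30, z 115 mm, between cheeks 133 high, y +-42. Catch post y -138 to -112, x 3 to 33, 148 high.
- rest (a joint): Yellow bar rest, slides out of the base along the fixture's +y: 0 = fully in, 0.070 m = out at its stop (starts at 0 to 0.015). 5 to 7 N moves it; a light spring pulls it back, but the stiffer guide friction holds it where it is left.
- rest_knob (a point): On the upright yellow knob of the rest, a round peg 16 mm thick from 32 to 88 mm above the bench; this point is on its axis 65 mm up. At x -95, y +118 mm of the fixture with the rest fully in; moves to +y with it. Yellow block under it, top at 32 mm. 32 mm free between knob and bar.
- catch (a joint): Red guard catch, hinge along the fixture's x at x +18, y -115, z 165 mm. 0 = closed: tab upright, bolt (15 mm thick, 126 long) level towards +y, blocking the lever from the front. Tab pushed over to -y: 1.5 rad at its stop (tab lying outward, bolt upright); the lever is free from about 1.0. Starts at 0 to 0.12. Friction, about 2 N at the tab, keeps it where left.
- catch_tab (a point): Point on the red tab 50 mm from the hinge, towards its end. The tab is 24 mm wide (x), 8 mm thick (y), its end 68 mm from the hinge, so 233 mm above the bench when upright.
- lever (a joint): Bell-crank lever: 0 = at rest, handle leaning 0.15 rad to the fixture's +x, foot 40 mm above the bar; grows as the handle is pulled to -x. Foot meets the bar at about 0.50. A spring returns it to 0 when let go: 3 N at the handle at 0, 6 N at 0.5; from there each newton more gives about 2.2 N on the bar. Catch closed: blocked near 0.1.
- grip_center (a point): Centre of the lever's black handle, a level round cross-bar along the fixture's y, 26 mm diameter, 70 mm long, on a 12 mm round stem (stop block on it 50 mm up from the pivot), 170 mm from the pivot: at rest at x = +55, y = 0, z = 283 mm of the fixture, at the clamped position x = -28, z = 275 mm.
- bar: Loose flat metal bar, 20 (x) x 290 (y) x 10 mm, about 0.3 to 0.6 kg, origin at the centre of its underside. Lies in the channel under the foot with its free end overhanging the base on the +y side.
- bar_center (a point): Centre of the bar, in the fixture at x = -45, y = about +70, z = 50 mm.
- hammer: Bystander, leave alone: ball hammer with wooden handle lying at the robot's left
- screwdriver: Bystander, leave alone: screwdriver lying at the robot's right
- wrench: Bystander, leave alone: steel wrench lying at the robot's left
- offcut: Bystander, leave alone: square steel offcut, 100 x 24 x 24 mm, near the robot at its right
- foot_center (a point): Steel pressing foot of the lever, a roller of 24 mm diameter and 36 mm length along y; this point at its centre, 88 mm from the pivot.

How it is judged:
On the way, in this order (a step that is already met when the one before it is completed fails the run):
1. the yellow rest is pulled out to its stop (value of joint rest above 0.064 m), for 0.2 s.
2. the red catch is flipped over, clear of the lever (value of joint catch above 1 rad), for 0.2 s.
3. the lever is pulled by its handle and its foot presses the bar (value of joint lever above 0.4 rad and contact force between lever_c4 and bar above 5 N and contact force between any of the fingers, the arm and lever_c3 above 1.5 N), for 0.3 s.
At the end, for the whole second after the job is handed in: The rest is within 6 mm of its stop, the catch is open by more than 1.0 rad, the robot still holds the handle (more than 1.5 N on it) with the lever past 0.4 rad and its foot pressing on the bar with more than 5 N, and the bar still lies in its channel (within 7 mm across, about 25 mm along) (all of step 3 and value of joint rest above 0.064 m and value of joint catch above 1 rad and x of bar_center in the frame of fixture between -0.052 and -0.038 m and y of bar_center in the frame of fixture between 0.03 and 0.11 m and z of bar_center in the frame of fixture between 0.046 and 0.056 m); the arm keeps its last pose, push and grip.
It fails at once if the hammer, wrench, screwdriver or offcut is moved by more than 30 mm (distance of any of hammer, screwdriver, wrench, offcut from where it was at the start of the episode above 0.03 m).
It fails at once if the lever is forced past the closed catch (value of joint lever above 0.35 rad and value of joint catch below 0.8 rad).
It also fails if it takes over 72 s, if anything falls off the work surface, if the arm or the gripper's body presses on something with over 40 N, if the wrist force passes 120 N, or if a joint passes its speed limit or range.

## Working session

There is one attempt and no reset: what is moved stays moved. The work goes in short steps, Python scripts to look and compute and a tool call to move; the robot and the scene stay as the last step left them, time stands still between calls to the robot, and variables do not carry over. Pictures are saved under pics/ and viewed, and the job is handed in when it is done.

Besides the shell and the picture viewer there is one more tool, called after "Request:" as name([rows], argument=value, ...), one row to a line, values as JSON. send_rows: Moves the arm, as the interface text tells. Its arguments: {"type":"object","properties":{"commands":{"type":"array","items":{"type":"object","properties":{"translation":{"type":"array","items":{"type":"number"}},"rot":{"type":"array","items":{"type":"number"}},"grip":{"type":"number"}}}},"force":{"type":"number"}},"required":["commands"]}

```bash
ls; mkdir -p pics; python3 - <<'E'
from station import *
import cv2
o=get_obs()
for k in o: print(k,o[k])
for n in("scene","side","wrist"):
    c=read_camera(n); cv2.imwrite(f"pics/a_{n}.png",c["pixels"][:,:,::-1]); print(n,c["mtx"].tolist(),c["extrinsics"].round(4).tolist(), (c["depth"]>0).mean())
E
```

```text
pics
t 0.0
q [-0.1080938   0.47780658  0.02233826  1.55645483 -0.01149437  1.10930319
 -0.08309213]
joint_vel [3.39129809e-05 6.63908410e-04 1.40157498e-03 1.20544820e-03
 1.31323203e-04 7.52009254e-04 1.40385469e-03]
joint_torque [-5.45967814e-04 -5.96443820e+01  1.60769675e+00 -2.81194621e+01
  1.24063640e-02  9.39900521e-03  2.20753498e-05]
eef_pos [ 6.74435187e-01 -1.78093674e-05  2.47319894e-01]
tool_rot [ 7.09180797e-05  9.99999575e-01  1.35314055e-05 -9.19138653e-04]
contact_force [-0.51285537 -0.10069039 -1.09726852]
torque [ 0.03483505 -0.00978116 -0.06616311]
gripper_width 1.002930093844772
scene [[515.9267931101873, 0.0, 314.8958959812905], [0.0, 515.9267931101873, 194.3380019094596], [0.0, 0.0, 1.0]] [[0.1243, -0.6089, 0.7835, 1.6779], [0.9922, 0.0844, -0.0918, -0.1329], [-0.0102, 0.7888, 0.6146, 1.0919], [0.0, 0.0, 0.0, 1.0]] 0.9951796875
side [[503.703026276426, 0.0, 309.15224791983275], [0.0, 503.703026276426, 194.02557593661487], [0.0, 0.0, 1.0]] [[-0.9917, 0.0859, -0.096, 0.3402], [-0.1279, -0.5656, 0.8147, 1.3791], [0.0157, 0.8202, 0.5718, 1.1455], [0.0, 0.0, 0.0, 1.0]] 0.97483203125
wrist [[281.8750756271536, 0.0, 321.8472004311596], [0.0, 281.8750756271536, 202.15397489894318], [0.0, 0.0, 1.0]] [[1.0, 0.0002, 0.0014, 0.6737], [-0.0006, 0.9591, 0.2831, 0.0711], [-0.0013, -0.2831, 0.9591, 0.3727], [0.0, 0.0, 0.0, 1.0]] 0.99613671875
```

View pics/a_scene.png

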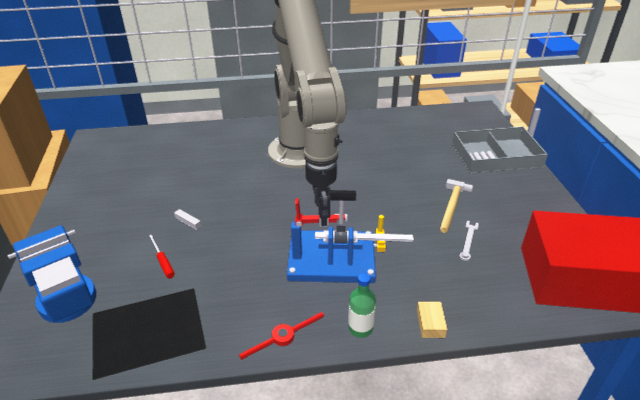

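View pics/a_side.png

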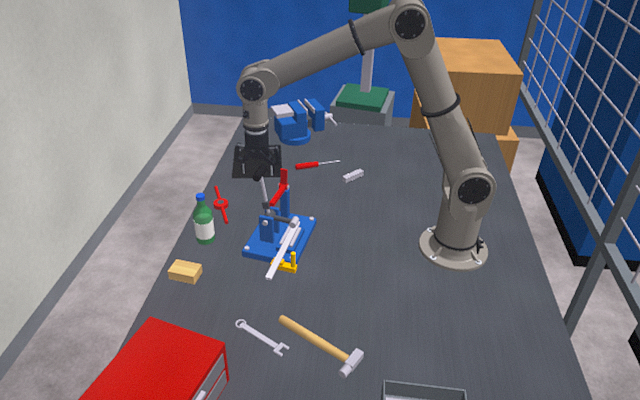

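View pics/a_wrist.png

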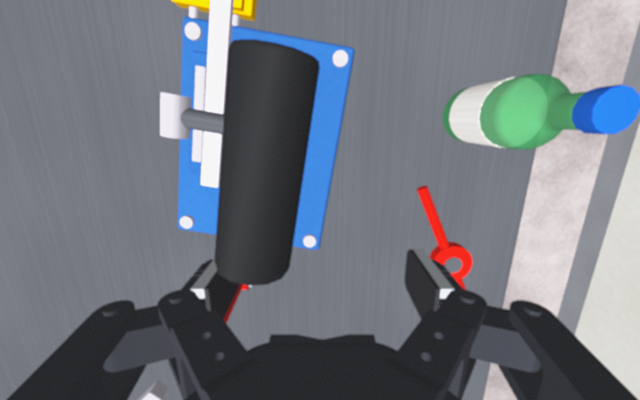

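The fixture is in reach and slightly yawed. In the wrist view its base bolts are at about (192,31), (340,58), (186,222) and (309,241), and the handle is just ahead of the fingers. Next I measure the fixture pose from the blue base top, plus the knob, tab and handle.

```bash
cat > h.py <<'E'
from station import *
import numpy as np, cv2
def cloud(n):
    c=read_camera(n); d=c["depth"]; K=c["mtx"]; v,u=np.mgrid[0:400,0:640]
    P=np.stack([(u-K[0,2])/K[0,0]*d,-(v-K[1,2])/K[1,1]*d,-d],-1)
    T=c["extrinsics"]; W=P@T[:3,:3].T+T[:3,3]
    hsv=cv2.cvtColor(c["pixels"],cv2.COLOR_RGB2HSV)
    return c,W,hsv,d>0
def mask(hsv,col):
    H,S,V=[hsv[...,i].astype(int) for i in range(3)]
    if col=="blue": return (H>100)&(H<125)&(S>120)
    if col=="yellow": return (H>20)&(H<32)&(S>180)&(V>100)
    if col=="red": return ((H<6)|(H>174))&(S>150)&(V>70)
    if col=="black": return V<60
E
python3 - <<'E'
from h import *
for n in("scene","side","wrist"):
    c,W,h,ok=cloud(n)
    reg=ok&(W[...,0]>0.4)&(W[...,0]<1.0)&(abs(W[...,1])<0.3)
    b=reg&mask(h,"blue")&(abs(W[...,2]-0.028)<0.006)
    p=W[b]; r=cv2.minAreaRect(p[:,:2].astype(np.float32)*1000); print(n,"base",len(p),r,np.median(p[:,2]))
    for col in("yellow","red"):
        m=reg&mask(h,col)&(W[...,2]>(0.04 if col=="yellow" else .1))
        q=W[m]; 
        if len(q): print(col,len(q),q.min(0).round(3),q.max(0).round(3),np.median(q,0).round(3))
E
```

```text
scene base 2478 ((602.2630615234375, 38.565711975097656), (249.58694458007812, 195.15341186523438), 80.57862854003906) 0.026574921885655578
yellow 79 [0.526 0.179 0.04 ] [0.6   0.207 0.091] [0.537 0.197 0.058]
red 289 [ 0.584 -0.063  0.159] [0.75  0.071 0.295] [ 0.611 -0.027  0.174]
side base 1099 ((595.421875, 43.84620666503906), (258.926513671875, 191.15899658203125), 80.5233154296875) 0.02771485374149396
yellow 75 [0.519 0.186 0.04 ] [0.568 0.213 0.09 ] [0.529 0.206 0.058]
red 245 [ 0.587 -0.062  0.161] [0.629 0.077 0.239] [ 0.604 -0.036  0.178]
wrist base 9973 ((595.9856567382812, 39.75459289550781), (249.30398559570312, 188.98721313476562), 80.51243591308594) 0.027767381130390456
yellow 77 [0.558 0.179 0.04 ] [0.592 0.186 0.046] [0.588 0.183 0.043]
red 159 [ 0.608 -0.063  0.17 ] [0.73  0.022 0.296] [ 0.61  -0.054  0.205]
```

Fixture yaw is about -9.5° and its origin is near (0.601, 0.065). The predicted knob and tab positions match the coloured points I measured. I'll rise clear of the handle, then go above the knob.

Request:
send_rows([
  {"translation":[0,0,-0.03],"rot":[0,0,0],"grip":0.085},
  {"translation":[0,0,-0.03],"rot":[0,0,0],"grip":0.085},
  {"translation":[0,0,-0.03],"rot":[0,0,0],"grip":0.085},
  {"translation":[-0.02,-0.025,0],"rot":[0,0,-7],"grip":0.085},
  {"translation":[-0.02,-0.025,0],"rot":[0,0,-7],"grip":0.085},
])

```text
t: 0.72
eef_pos: [0.6335, 0.0466, 0.3405]
tool_rot: [0.0, 0.992, 0.123, 0.002]
contact_force: [0.4, 1.9, -0.5]
gripper_width: 0.996
```

Request:
send_rows([
  {"translation":[0,0,0],"rot":[0,0,-7],"grip":0.085},
  {"translation":[0,0,0],"rot":[0,0,-7],"grip":0.085},
  {"translation":[0,0,0],"rot":[0,0,-7],"grip":0.085},
  {"translation":[0,0,0],"rot":[0,0,-7],"grip":0.085},
  {"translation":[0,0,0],"rot":[0,0,-7],"grip":0.085},
])

```text
t: 1.13
eef_pos: [0.632, 0.0474, 0.3384]
tool_rot: [0.0, 0.909, 0.417, -0.0]
contact_force: [-0.5, -0.4, -0.7]
gripper_width: 0.996
```

Request:
send_rows([
  {"translation":[0,0,0],"rot":[0,0,-7],"grip":0.085},
  {"translation":[0,0,0],"rot":[0,0,-7],"grip":0.085},
  {"translation":[0,0,0],"rot":[0,0,-7],"grip":0.085},
  {"translation":[0,0,0],"rot":[0,0,-7],"grip":0.085},
  {"translation":[0,0,0],"rot":[0,0,-3.5],"grip":0.085},
])

```text
t: 1.55
eef_pos: [0.632, 0.0473, 0.3382]
tool_rot: [-0.0, 0.761, 0.648, -0.0]
contact_force: [0.3, -0.2, -1.2]
gripper_width: 0.994
```

Request:
send_rows([
  {"translation":[0.02,-0.03,0],"rot":[0,0,0],"grip":0.085},
  {"translation":[0.025,-0.03,0],"rot":[0,0,0],"grip":0.085},
  {"translation":[0.03,-0.028,0],"rot":[0,0,0],"grip":0.085},
  {"translation":[0.03,-0.02,0.02],"rot":[0,0,0],"grip":0.085},
  {"translation":[0.027,-0.02,0.03],"rot":[0,0,0],"grip":0.085},
])

```text
t: 1.97
eef_pos: [0.5288, 0.1996, 0.293]
tool_rot: [0.001, 0.763, 0.647, 0.003]
contact_force: [-0.1, 0.8, 0.4]
gripper_width: 0.997
```

Request:
send_rows([
  {"translation":[0,0,0.03],"rot":[0,0,0],"grip":0.085},
  {"translation":[0,0,0.03],"rot":[0,0,0],"grip":0.07},
  {"translation":[0,0,0.02],"rot":[0,0,0],"grip":0.06},
  {"translation":[0,0,0],"rot":[0,0,0],"grip":0.06},
  {"translation":[0,0,0],"rot":[0,0,0],"grip":0.06},
])

```text
t: 2.38
eef_pos: [0.5284, 0.1962, 0.2101]
tool_rot: [-0.0, 0.763, 0.646, -0.001]
contact_force: [0.6, 0.3, 0.7]
gripper_width: 0.702
```

```bash
cat >> h.py <<'E'
O=np.array([.601,.0646]); a=np.deg2rad(-9.5); FX=np.array([np.cos(a),np.sin(a)]); FY=np.array([-np.sin(a),np.cos(a)])
def fix(p): p=np.atleast_2d(p); d=p[:,:2]-O; return np.c_[d@FX,d@FY,p[:,2]]
E
python3 - <<'E'
from h import *
o=get_obs(); print(fix(o["eef_pos"]).round(4),o["tool_rot"].round(3),o["q"].round(2))
for n in("scene","side","wrist"):
    c,W,h,ok=cloud(n); cv2.imwrite(f"pics/b_{n}.png",c["pixels"][:,:,::-1])
    F=fix(W.reshape(-1,3)).reshape(W.shape)
    reg=ok&(abs(F[...,0])<.2)&(abs(F[...,1])<.25)
    m=reg&mask(h,"yellow")&(F[...,2]>.045)&(F[...,2]<.095)&(abs(F[...,0]+.095)<.02); q=F[m]
    if len(q): print(n,len(q),q.min(0).round(4),q.max(0).round(4),np.median(q,0).round(4), "top",np.median(q[q[:,2]>.084],0).round(4))
    b=reg&mask(h,"blue")&(abs(W[...,2]-0.028)<0.004)
    print(cv2.minAreaRect(W[b][:,:2].astype(np.float32)*1000))
E
```

```text
[[-0.0933  0.1178  0.2101]] [-0.     0.763  0.646 -0.001] [-0.21  0.36 -0.32  1.85  0.13  0.96  0.82]
scene 56 [-0.1015  0.1151  0.0451] [-0.0798  0.1286  0.092 ] [-0.0871  0.1213  0.0684] top [-0.0875  0.1218  0.087 ]
((603.0020141601562, 37.763404846191406), (248.83486938476562, 191.69818115234375), 80.74303436279297)
side 52 [-0.1037  0.1132  0.045 ] [-0.0894  0.1356  0.0901] [-0.0966  0.1281  0.0731] top [-0.0949  0.1273  0.0873]
((595.2457275390625, 44.489646911621094), (259.5071105957031, 189.98977661132812), 79.88419342041016)
wrist 349 [-0.1037  0.1131  0.0451] [-0.0886  0.1287  0.0894] [-0.0994  0.1208  0.087 ] top [-0.0965  0.1207  0.0876]
((594.8765258789062, 39.73341369628906), (249.1532745361328, 188.3458251953125), 80.38742065429688)
```

View pics/b_wrist.png

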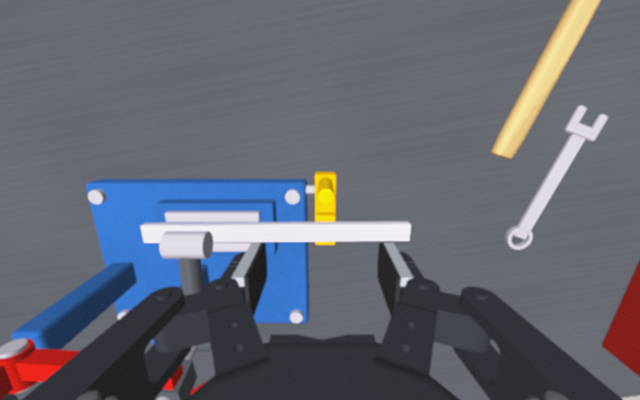

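The knob is at (326,190) in the wrist view, centred between the jaws. Its measured axis is fixture (-0.0965, 0.121), with the top at 0.088 m as expected. I'll descend 148 mm with a small correction and grip it.

Request:
send_rows([
  {"translation":[0.003,-0.003,0.03],"rot":[0,0,0],"grip":0.06},
  {"translation":[0,0,0.035],"rot":[0,0,0],"grip":0.06},
  {"translation":[0,0,0.035],"rot":[0,0,0],"grip":0.06},
  {"translation":[0,0,0.03],"rot":[0,0,0],"grip":0.06},
  {"translation":[0,0,0.015],"rot":[0,0,0],"grip":0.06},
])

```text
t: 2.95
eef_pos: [0.5259, 0.1994, 0.0637]
tool_rot: [-0.0, 0.763, 0.646, -0.001]
contact_force: [-1.0, -0.2, -0.2]
gripper_width: 0.702
```

Request:
send_rows([
  {"translation":[0,0,0],"rot":[0,0,0],"grip":0.0},
  {"translation":[0,0,0],"rot":[0,0,0],"grip":0.0},
  {"translation":[0,0,0],"rot":[0,0,0],"grip":0.0},
  {"translation":[0,0,0],"rot":[0,0,0],"grip":0.0},
  {"translation":[0,0,0],"rot":[0,0,0],"grip":0.0},
], force=40)

```text
t: 3.37
eef_pos: [0.528, 0.2007, 0.0678]
tool_rot: [0.001, 0.763, 0.646, 0.002]
contact_force: [0.3, 0.0, 7.0]
gripper_width: 0.175
```

Request:
send_rows([
  {"translation":[0,0,-0.005],"rot":[0,0,0],"grip":0.0},
  {"translation":[0.01,0,0],"rot":[0,0,0],"grip":0.0},
  {"translation":[0.01,0,0],"rot":[0,0,0],"grip":0.0},
  {"translation":[0.01,0,0],"rot":[0,0,0],"grip":0.0},
  {"translation":[0.01,0,0],"rot":[0,0,0],"grip":0.0},
])

```text
t: 3.78
eef_pos: [0.5331, 0.2351, 0.0692]
tool_rot: [0.002, 0.764, 0.645, -0.002]
contact_force: [3.8, -6.9, -12.0]
gripper_width: 0.171
```

```bash
python3 - <<'E'
from h import *
o=get_obs(); print(fix(o["eef_pos"]).round(4),o["contact_force"],o["gripper_width"])
E
```

```text
[[-0.0951  0.157   0.0692]] [  3.77528233  -6.92363839 -12.03995532] 0.17056601467858895
```

Request:
send_rows([
  {"translation":[0.008,0,0.002],"rot":[0,0,0],"grip":0.0},
  {"translation":[0.008,0,0],"rot":[0,0,0],"grip":0.0},
  {"translation":[0.006,0,0],"rot":[0,0,0],"grip":0.0},
  {"translation":[0.004,0,0],"rot":[0,0,0],"grip":0.0},
  {"translation":[0.002,0,0],"rot":[0,0,0],"grip":0.0},
])

```text
t: 4.2
eef_pos: [0.5381, 0.2646, 0.0691]
tool_rot: [0.001, 0.764, 0.646, -0.001]
contact_force: [-0.4, -6.5, 3.1]
gripper_width: 0.175
```

```bash
python3 - <<'E'
from h import *
o=get_obs(); print(fix(o["eef_pos"]).round(4),o["contact_force"],o["gripper_width"])
E
```

```text
[[-0.0951  0.1869  0.0691]] [-0.41365351 -6.4911574   3.11352211] 0.17463840144811754
```

Request:
send_rows([
  {"translation":[0.002,0,0],"rot":[0,0,0],"grip":0.0},
  {"translation":[0.002,0,0],"rot":[0,0,0],"grip":0.0},
  {"translation":[0.001,0,0],"rot":[0,0,0],"grip":0.0},
  {"translation":[0,0,0],"rot":[0,0,0],"grip":0.0},
  {"translation":[0,0,0],"rot":[0,0,0],"grip":0.0},
])

```text
t: 4.62
eef_pos: [0.5384, 0.2664, 0.0691]
tool_rot: [0.002, 0.764, 0.645, -0.003]
contact_force: [-2.7, -11.6, 7.0]
gripper_width: 0.174
```

```bash
python3 - <<'E'
from h import *
o=get_obs(); print(fix(o["eef_pos"]).round(4),o["contact_force"],o["gripper_width"])
E
```

```text
[[-0.095   0.1887  0.0691]] [ -2.73174365 -11.64457636   6.98431485] 0.17372148413568464
```

The force rose to about 12 N with no further travel at fixture y 0.189, so the rest is at its stop. I'll release it and rise.

Request:
send_rows([
  {"translation":[-0.002,0,0],"rot":[0,0,0],"grip":0.06},
  {"translation":[0,0,0],"rot":[0,0,0],"grip":0.06},
  {"translation":[0,0,0],"rot":[0,0,0],"grip":0.06},
  {"translation":[0,0,-0.02],"rot":[0,0,0],"grip":0.06},
  {"translation":[0,0,-0.035],"rot":[0,0,0],"grip":0.06},
])

```text
t: 5.03
eef_pos: [0.5356, 0.2693, 0.121]
tool_rot: [-0.001, 0.763, 0.647, -0.003]
contact_force: [-1.2, 0.2, -0.0]
gripper_width: 0.704
```

Request:
send_rows([
  {"translation":[0,0,-0.04],"rot":[0,0,0],"grip":0.06},
  {"translation":[0,0,-0.04],"rot":[0,0,0],"grip":0.06},
  {"translation":[0,0,-0.04],"rot":[0,0,0],"grip":0.06},
  {"translation":[0,0,-0.04],"rot":[0,0,0],"grip":0.0},
  {"translation":[0,0,-0.04],"rot":[0,0,0],"grip":0.0},
])

```text
t: 5.45
eef_pos: [0.5375, 0.2706, 0.3262]
tool_rot: [-0.0, 0.763, 0.647, 0.001]
contact_force: [1.1, 0.6, -0.3]
gripper_width: 0.432
```

```bash
python3 - <<'E'
from h import *
o=get_obs(); print(fix(o["eef_pos"]).round(4),o["contact_force"],o["gripper_width"])
for n in("scene","side","wrist"):
    c,W,h,ok=cloud(n); cv2.imwrite(f"pics/c_{n}.png",c["pixels"][:,:,::-1])
    F=fix(W.reshape(-1,3)).reshape(W.shape)
    reg=ok&(abs(F[...,0])<.2)&(abs(F[...,1])<.25)
    m=reg&mask(h,"yellow")&(F[...,2]>.045)&(F[...,2]<.095)&(abs(F[...,0]+.095)<.02); q=F[m]
    if len(q): print(n,len(q),q.min(0).round(4),q.max(0).round(4),np.median(q,0).round(4))
    m=reg&mask(h,"red")&(F[...,2]>.18)&(F[...,2]<.24)&(F[...,1]<-.08); q=F[m]
    if len(q): print(n,'red',len(q),np.percentile(q,2,0).round(4),np.percentile(q,98,0).round(4),np.median(q,0).round(4))
    m=reg&mask(h,"black")&(F[...,2]>.26)&(F[...,2]<.30)&(F[...,1]<.05); q=F[m]
    if len(q): print(n,'handle',len(q),np.percentile(q,2,0).round(4),np.percentile(q,98,0).round(4),np.median(q,0).round(4))
E
```

```text
[[-0.0966  0.1927  0.3262]] [ 1.06455239  0.57490846 -0.28169883] 0.43220125487508304
scene 56 [-0.0971  0.1811  0.0455] [-0.0808  0.194   0.0892] [-0.087  0.187  0.07 ]
scene red 63 [ 0.0109 -0.1228  0.182 ] [ 0.0357 -0.1134  0.2333] [ 0.0288 -0.1174  0.2127]
scene handle 238 [ 0.0539 -0.0319  0.2767] [0.0727 0.0313 0.2965] [0.0669 0.0008 0.2894]
side 57 [-0.1046  0.1834  0.0455] [-0.0904  0.1997  0.0904] [-0.0971  0.1951  0.0703]
side handle 135 [ 0.0403 -0.0302  0.2766] [0.0635 0.0383 0.2982] [0.05   0.0119 0.292 ]
wrist 158 [-0.1036  0.1793  0.0456] [-0.0886  0.1942  0.0903] [-0.0981  0.1874  0.0872]
wrist red 1138 [ 0.005  -0.1191  0.1812] [ 0.0266 -0.1124  0.2256] [ 0.0151 -0.1149  0.2052]
wrist handle 57 [ 0.0413 -0.0337  0.2779] [ 0.0445 -0.0302  0.2894] [ 0.0422 -0.032   0.2843]
```

View pics/c_scene.png

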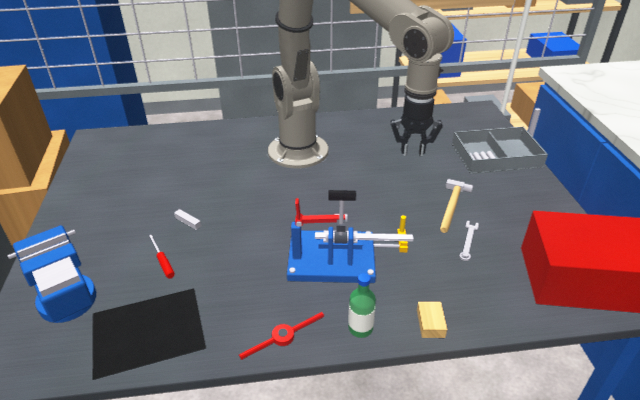

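The rest knob now reads y 0.187, about 66.6 mm from its start, so it is at the stop. The tab is upright at y -0.115 with its +y face at -0.112, and the handle is at (0.054, 0, 0.283). I'll move with closed fingers to the +y side of the tab.

Request:
send_rows([
  {"translation":[-0.02,0,-0.025],"rot":[0,0,0],"grip":0.0},
  {"translation":[-0.035,0.01,0],"rot":[0,0,0],"grip":0.0},
  {"translation":[-0.035,0.01,0],"rot":[0,0,0],"grip":0.0},
  {"translation":[-0.035,0.01,0],"rot":[0,0,0],"grip":0.0},
  {"translation":[-0.035,0.01,0],"rot":[0,0,0],"grip":0.0},
])

```text
t: 6.02
eef_pos: [0.5504, 0.1042, 0.3473]
tool_rot: [-0.0, 0.763, 0.647, -0.001]
contact_force: [1.0, -0.9, -0.1]
gripper_width: -0.001
```

Request:
send_rows([
  {"translation":[-0.035,0.01,0],"rot":[0,0,0],"grip":0.0},
  {"translation":[-0.035,0.01,0],"rot":[0,0,0],"grip":0.0},
  {"translation":[-0.035,0.01,0],"rot":[0,0,0],"grip":0.0},
  {"translation":[-0.018,0.02,0],"rot":[0,0,0],"grip":0.0},
  {"translation":[0,0,0],"rot":[0,0,0],"grip":0.0},
])

```text
t: 6.43
eef_pos: [0.5811, -0.0307, 0.3469]
tool_rot: [0.001, 0.766, 0.643, -0.001]
contact_force: [-0.3, -0.9, -0.8]
gripper_width: -0.002
```

```bash
python3 - <<'E'
from h import *
o=get_obs(); print(fix(o["eef_pos"]).round(4),o["contact_force"],o["gripper_width"])
c=read_camera("wrist"); cv2.imwrite("pics/d.png",c["pixels"][:,:,::-1])
c=read_camera("side"); cv2.imwrite("pics/d2.png",cv2.resize(c["pixels"][100:300,170:400,::-1],None,fx=3,fy=3))
E
```

```text
[[-0.0039 -0.0972  0.3469]] [-0.30947978 -0.94040122 -0.77322237] -0.001994921605551505
```

View pics/d.png

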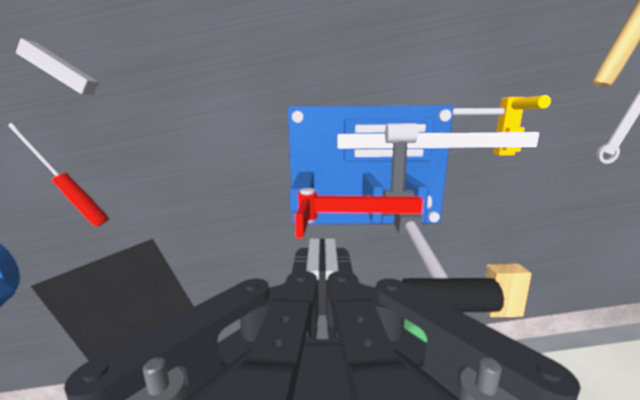

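View pics/d2.png

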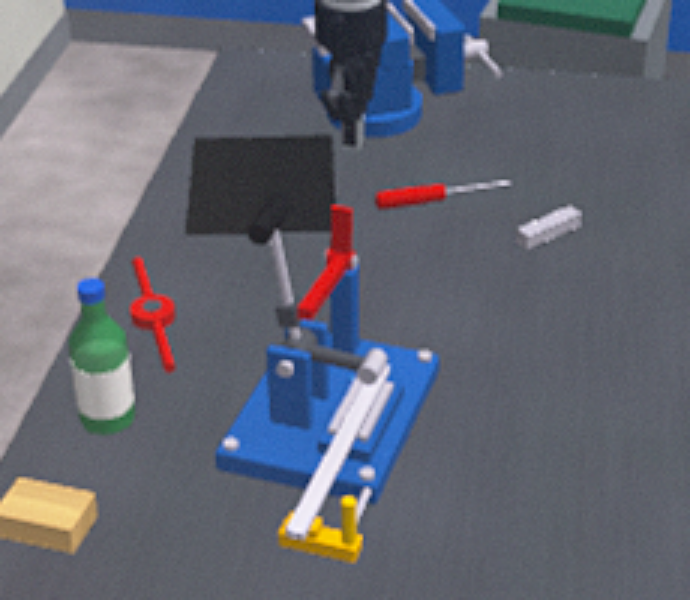

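The wrist view shows the closed knuckles spreading wide along the jaw axis, reaching columns 75 to 570. So I'll turn the jaws along fixture x, which puts the thin side towards the tab and suits the handle grasp too.

Request:
send_rows([
  {"translation":[0,0,0],"rot":[0,0,7],"grip":0.0},
  {"translation":[0,0,0],"rot":[0,0,7],"grip":0.0},
  {"translation":[0,0,0],"rot":[0,0,7],"grip":0.0},
  {"translation":[0,0,0],"rot":[0,0,7],"grip":0.0},
  {"translation":[0,0,0],"rot":[0,0,7],"grip":0.0},
])

```text
t: 6.95
eef_pos: [0.5795, -0.0216, 0.3478]
tool_rot: [-0.001, 0.923, 0.386, -0.0]
contact_force: [0.6, -0.5, 0.6]
gripper_width: -0.003
```

Request:
send_rows([
  {"translation":[0,0,0],"rot":[0,0,7],"grip":0.0},
  {"translation":[0,0,0],"rot":[0,0,7],"grip":0.0},
  {"translation":[0,0,0],"rot":[0,0,7],"grip":0.0},
  {"translation":[0,0,0],"rot":[0,0,7],"grip":0.0},
  {"translation":[0,0,0],"rot":[0,0,7],"grip":0.0},
])

```text
t: 7.37
eef_pos: [0.5794, -0.0215, 0.3478]
tool_rot: [-0.001, 0.996, 0.09, -0.001]
contact_force: [0.4, -0.4, 0.5]
gripper_width: 0.001
```

Request:
send_rows([
  {"translation":[0,0,0],"rot":[0,0,7],"grip":0.0},
  {"translation":[0,0,0],"rot":[0,0,7],"grip":0.0},
  {"translation":[0,0,0],"rot":[0,0,6],"grip":0.0},
  {"translation":[0.017,-0.006,0],"rot":[0,0,0],"grip":0.0},
  {"translation":[0,0,0],"rot":[0,0,0],"grip":0.0},
])

```text
t: 7.78
eef_pos: [0.5989, -0.0176, 0.3477]
tool_rot: [-0.001, 0.997, -0.081, -0.0]
contact_force: [0.2, -0.1, 0.4]
gripper_width: 0.003
```

```bash
python3 - <<'E'
from h import *
o=get_obs(); print(fix(o["eef_pos"]).round(4),o["tool_rot"].round(3),o["contact_force"],o["gripper_width"])
c,W,h,ok=cloud("wrist"); cv2.imwrite("pics/e.png",c["pixels"][:,:,::-1])
F=fix(W.reshape(-1,3)).reshape(W.shape)
m=ok&mask(h,"red")&(F[...,2]>.18)&(F[...,2]<.24)&(abs(F[...,1]+.115)<.04); q=F[m]
if len(q): print('red',len(q),np.percentile(q,2,0).round(4),np.percentile(q,98,0).round(4),np.median(q,0).round(4))
E
```

```text
[[ 0.0115 -0.0814  0.3477]] [-0.001  0.997 -0.081 -0.   ] [ 0.18583467 -0.09047549  0.37309989] 0.0025635470165595127
red 519 [ 0.0061 -0.1211  0.1817] [ 0.0277 -0.1128  0.2326] [ 0.0176 -0.1149  0.2102]
```

View pics/e.png

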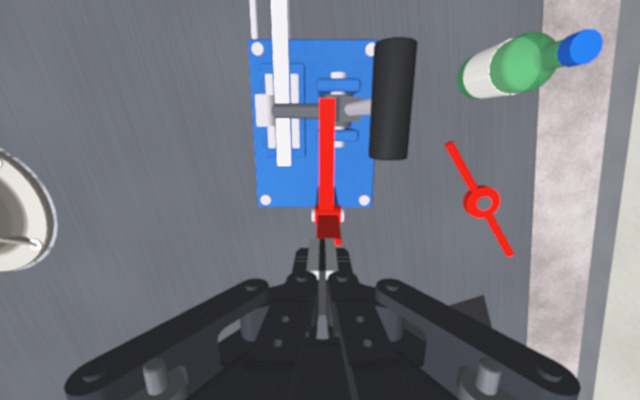

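The red tab is straight ahead of the fingertips, around (328,225), with its +y face at -0.112. I'll shift 8 mm and descend 130 mm.

Request:
send_rows([
  {"translation":[0.004,0.008,0],"rot":[0,0,0],"grip":0.0},
  {"translation":[0,0,0.035],"rot":[0,0,0],"grip":0.0},
  {"translation":[0,0,0.035],"rot":[0,0,0],"grip":0.0},
  {"translation":[0,0,0.035],"rot":[0,0,0],"grip":0.0},
  {"translation":[0,0,0.025],"rot":[0,0,0],"grip":0.0},
])

```text
t: 8.25
eef_pos: [0.5985, -0.0299, 0.2156]
tool_rot: [0.0, 0.997, -0.083, -0.002]
contact_force: [-0.2, -0.1, -0.1]
gripper_width: 0.001
```

```bash
python3 - <<'E'
from h import *
o=get_obs(); print(fix(o["eef_pos"]).round(4),o["tool_rot"].round(3),o["contact_force"],o["gripper_width"])
E
```

```text
[[ 0.0131 -0.0936  0.2156]] [ 0.     0.997 -0.083 -0.002] [-0.16437549 -0.14820632 -0.10524075] 0.0008365137745285589
```

Request:
send_rows([
  {"translation":[0,0.01,0],"rot":[0,0,0],"grip":0.0},
  {"translation":[0,0.01,0],"rot":[0,0,0],"grip":0.0},
  {"translation":[0,0.01,0],"rot":[0,0,0],"grip":0.0},
  {"translation":[0,0.01,0],"rot":[0,0,0],"grip":0.0},
  {"translation":[0,0.01,0],"rot":[0,0,0],"grip":0.0},
])

```text
t: 8.67
eef_pos: [0.5933, -0.0805, 0.2209]
tool_rot: [-0.0, 0.997, -0.083, 0.002]
contact_force: [0.9, 1.9, -0.2]
gripper_width: -0.001
```

```bash
python3 - <<'E'
from h import *
o=get_obs(); print(fix(o["eef_pos"]).round(4),o["tool_rot"].round(3),o["contact_force"],o["gripper_width"])
c=read_camera("scene"); cv2.imwrite("pics/f.png",cv2.resize(c["pixels"][130:300,240:440,::-1],None,fx=3,fy=3))
E
```

```text
[[ 0.0163 -0.1444  0.2209]] [-0.     0.997 -0.083  0.002] [ 0.88058218  1.85125805 -0.22767104] -0.0012829155830484875
```

View pics/f.png

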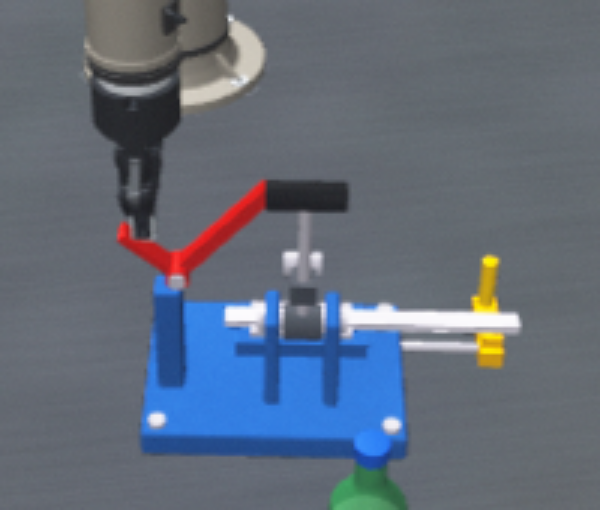

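The catch is turning: the tab is leaning out at about (130,235) and the bolt is rising. I'll continue outward and down along the arc.

Request:
send_rows([
  {"translation":[0,0.008,0.004],"rot":[0,0,0],"grip":0.0},
  {"translation":[0,0.005,0.006],"rot":[0,0,0],"grip":0.0},
  {"translation":[0,0.004,0.006],"rot":[0,0,0],"grip":0.0},
  {"translation":[0,0.003,0.006],"rot":[0,0,0],"grip":0.0},
  {"translation":[0,0,0.004],"rot":[0,0,0],"grip":0.0},
])

```text
t: 9.13
eef_pos: [0.5884, -0.0996, 0.1914]
tool_rot: [0.0, 0.997, -0.083, -0.001]
contact_force: [0.0, -1.4, 1.1]
gripper_width: -0.003
```

```bash
python3 - <<'E'
from h import *
o=get_obs(); print(fix(o["eef_pos"]).round(4),o["tool_rot"].round(3),o["contact_force"],o["gripper_width"])
c=read_camera("scene"); cv2.imwrite("pics/g.png",cv2.resize(c["pixels"][130:300,240:440,::-1],None,fx=3,fy=3))
E
```

```text
[[ 0.0147 -0.1641  0.1914]] [ 0.     0.997 -0.083 -0.001] [ 0.02672301 -1.388473    1.08854102] -0.0034710449002762146
```

View pics/g.png

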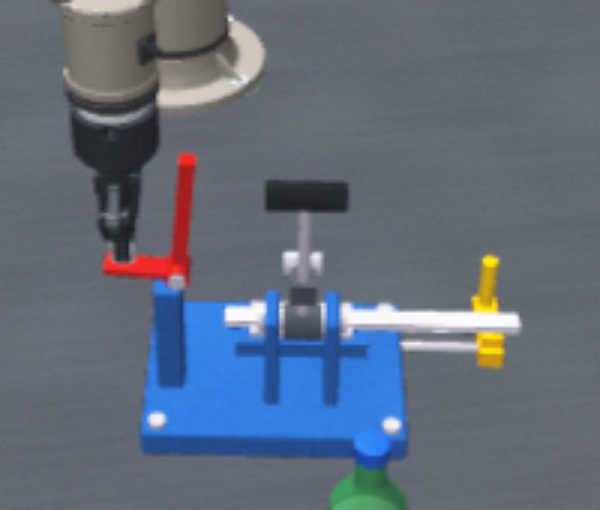

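The catch is nearly fully over: the tab is level and the bolt almost upright. I'll give it a last nudge to the stop, then rise and go above the handle.

Request:
send_rows([
  {"translation":[0,0,0.004],"rot":[0,0,0],"grip":0.0},
  {"translation":[0,0,0.0],"rot":[0,0,0],"grip":0.0},
  {"translation":[0,0,-0.03],"rot":[0,0,0],"grip":0.0},
  {"translation":[0,0,-0.035],"rot":[0,0,0],"grip":0.0},
  {"translation":[0,0,-0.035],"rot":[0,0,0],"grip":0.0},
])

```text
t: 9.6
eef_pos: [0.5881, -0.0981, 0.2887]
tool_rot: [0.0, 0.997, -0.083, -0.001]
contact_force: [0.9, -0.0, -0.5]
gripper_width: 0.0
```

Request:
send_rows([
  {"translation":[0,0,-0.04],"rot":[0,0,0],"grip":0.0},
  {"translation":[0,0,-0.035],"rot":[0,0,0],"grip":0.0},
  {"translation":[0.01,-0.04,0],"rot":[0,0,0],"grip":0.085},
  {"translation":[0.01,-0.04,0],"rot":[0,0,0],"grip":0.085},
  {"translation":[0.01,-0.04,0],"rot":[0,0,0],"grip":0.085},
])

```text
t: 10.02
eef_pos: [0.6388, 0.0158, 0.3645]
tool_rot: [-0.0, 0.996, -0.084, 0.001]
contact_force: [0.9, 0.6, -0.7]
gripper_width: 0.417
```

Request:
send_rows([
  {"translation":[0.01,-0.04,0],"rot":[0,0,0],"grip":0.085},
  {"translation":[0,0,0],"rot":[0,0,0],"grip":0.085},
  {"translation":[0,0,0],"rot":[0,0,0],"grip":0.085},
  {"translation":[0,0,0],"rot":[0,0,0],"grip":0.085},
  {"translation":[0,0,0],"rot":[0,0,0],"grip":0.085},
])

```text
t: 10.43
eef_pos: [0.6545, 0.0509, 0.3633]
tool_rot: [0.001, 0.996, -0.084, -0.0]
contact_force: [0.3, -0.3, -0.2]
gripper_width: 0.994
```

```bash
python3 - <<'E'
from h import *
o=get_obs(); print(fix(o["eef_pos"]).round(4),o["tool_rot"].round(3),o["contact_force"],o["gripper_width"])
for n in("scene","side","wrist"):
    c,W,h,ok=cloud(n); cv2.imwrite(f"pics/h_{n}.png",c["pixels"][:,:,::-1])
    F=fix(W.reshape(-1,3)).reshape(W.shape)
    m=ok&mask(h,"black")&(F[...,2]>.26)&(F[...,2]<.30)&(abs(F[...,1])<.05)&(abs(F[...,0]-.055)<.04); q=F[m]
    if len(q): print(n,'handle',len(q),np.percentile(q,2,0).round(4),np.percentile(q,98,0).round(4),np.median(q,0).round(4))
    m=ok&mask(h,"red")&(F[...,2]>.15)&(F[...,2]<.31)&(abs(F[...,1]+.115)<.08)&(abs(F[...,0]-.018)<.04); q=F[m]
    if len(q): print(n,'red',len(q),np.percentile(q,2,0).round(4),np.percentile(q,98,0).round(4))
E
```

```text
[[ 0.055  -0.0046  0.3633]] [ 0.001  0.996 -0.084 -0.   ] [ 0.25176191 -0.34155747 -0.15982795] 0.9944217447756777
scene handle 238 [ 0.0558 -0.0319  0.2762] [0.0732 0.0314 0.2964] [0.0663 0.0008 0.2895]
scene red 352 [ 0.0092 -0.1785  0.165 ] [ 0.0345 -0.1029  0.2896]
side handle 133 [ 0.0417 -0.032   0.2771] [0.0656 0.0403 0.2981] [0.05   0.0091 0.2912]
side red 233 [ 0.005  -0.177   0.1651] [ 0.0284 -0.0969  0.2906]
wrist handle 1804 [ 0.0432 -0.0318  0.286 ] [0.0656 0.0343 0.2964] [0.0582 0.0046 0.2932]
wrist red 1803 [ 0.0074 -0.1777  0.1675] [ 0.0288 -0.0998  0.291 ]
```

View pics/h_wrist.png

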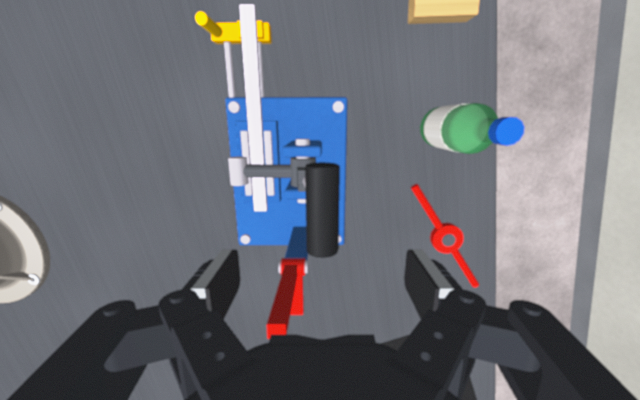

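The catch is over: the red spans y -0.178 to -0.100 with the bolt top at 0.291. The handle sits at (0.055, 0.001, 0.283), centred between the jaws. I'll descend and grip it.

Request:
send_rows([
  {"translation":[0,-0.005,0.02],"rot":[0,0,0],"grip":0.085},
  {"translation":[0,0,0.03],"rot":[0,0,0],"grip":0.085},
  {"translation":[0,0,0.022],"rot":[0,0,0],"grip":0.085},
  {"translation":[0,0,0.01],"rot":[0,0,0],"grip":0.085},
  {"translation":[0,0,0],"rot":[0,0,0],"grip":0.085},
])

```text
t: 11.0
eef_pos: [0.6542, 0.0566, 0.279]
tool_rot: [0.001, 0.997, -0.083, -0.002]
contact_force: [0.3, -0.8, -0.1]
gripper_width: 0.996
```

Request:
send_rows([
  {"translation":[0,0,0],"rot":[0,0,0],"grip":0.0},
  {"translation":[0,0,0],"rot":[0,0,0],"grip":0.0},
  {"translation":[0,0,0],"rot":[0,0,0],"grip":0.0},
  {"translation":[0,0,0],"rot":[0,0,0],"grip":0.0},
  {"translation":[0,0,0],"rot":[0,0,0],"grip":0.0},
], force=50)

```text
t: 11.42
eef_pos: [0.6559, 0.0577, 0.2826]
tool_rot: [-0.0, 0.997, -0.083, 0.001]
contact_force: [-12.6, 0.7, 17.6]
gripper_width: 0.297
```

```bash
python3 - <<'E'
from h import *
o=get_obs(); print(fix(o["eef_pos"]).round(4),o["tool_rot"].round(3),o["contact_force"],o["torque"],o["gripper_width"])
E
```

```text
[[0.0553 0.0022 0.2826]] [-0.     0.997 -0.083  0.001] [-12.58682276   0.6793783   17.60630144] [ 0.27691202  1.86295664 -0.04136413] 0.2965478463500617
```

Gripped: the opening is 25 mm against a 26 mm handle. Now I pull along the lever's arc, turning the tool with it. Per 0.05 rad that is a shift of (-8.4, 0, -1.1) mm and +2.87° about tool y.

Request:
send_rows([
  {"translation":[-0.0084,0,-0.0011],"rot":[0,2.87,0],"grip":0.0},
  {"translation":[-0.0084,0,-0.0011],"rot":[0,2.87,0],"grip":0.0},
  {"translation":[-0.0084,0,-0.0011],"rot":[0,2.87,0],"grip":0.0},
  {"translation":[-0.0084,0,-0.0011],"rot":[0,2.87,0],"grip":0.0},
  {"translation":[-0.0084,0,-0.0011],"rot":[0,2.87,0],"grip":0.0},
])

```text
t: 11.83
eef_pos: [0.6144, 0.0646, 0.284]
tool_rot: [0.01, 0.988, -0.082, 0.127]
contact_force: [3.6, -1.4, -2.7]
gripper_width: 0.287
```

```bash
cat > s.py <<'E'
from h import *
o=get_obs(); p=fix(o["eef_pos"])[0]; f=o["contact_force"]
print(p.round(4),o["tool_rot"].round(3),"F fix",(f[:2]@FX).round(1),(f[:2]@FY).round(1),f[2].round(1),"T",o["torque"].round(2),o["gripper_width"].round(3),"phi",round(0.15+np.arctan2(.03-p[0],p[2]-.115),3),"R",np.hypot(p[0]-.03,p[2]-.115).round(4), o["q"].round(2))
E
python3 s.py
```

```text
Traceback (most recent call last):
  File "s.py", line 3, in <module>
    print(p.round(4),o["tool_rot"].round(3),"F fix",(f[:2]@FX).round(1),(f[:2]@FY).round(1),f[2].round(1),"T",o["torque"].round(2),o["gripper_width"].round(3),"phi",round(0.15+np.arctan2(.03-p[0],p[2]-.115),3),"R",np.hypot(p[0]-.03,p[2]-.115).round(4), o["q"].round(2))
                                                                                                                                   ^^^^^^^^^^^^^^^^^^^^^^^^
AttributeError: 'float' object has no attribute 'round'
```

Going well: the force is about 4 N, as the spring predicts.

Request:
send_rows([
  {"translation":[-0.0084,0,-0.0011],"rot":[0,2.87,0],"grip":0.0},
  {"translation":[-0.0084,0,-0.0011],"rot":[0,2.87,0],"grip":0.0},
  {"translation":[-0.0084,0,-0.0011],"rot":[0,2.87,0],"grip":0.0},
  {"translation":[-0.0084,0,-0.0011],"rot":[0,2.87,0],"grip":0.0},
  {"translation":[0,0,0],"rot":[0,0,0],"grip":0.0},
])

```text
t: 12.25
eef_pos: [0.58, 0.0704, 0.2768]
tool_rot: [0.018, 0.971, -0.08, 0.224]
contact_force: [6.4, -1.5, -5.1]
gripper_width: 0.29
```

```bash
sed -i 's/o\["gripper_width"\].round(3)/o["gripper_width"]/' s.py; python3 s.py
```

```text
[-0.0217  0.0023  0.2768] [ 0.018  0.971 -0.08   0.224] F fix 6.5 -0.4 -5.1 T [-0.03 -0.45 -0.04] 0.2901710659753514 phi 0.459 R 0.1698 [-0.37  0.12  0.03  2.06  0.38  0.59 -0.78]
```

Request:
send_rows([
  {"translation":[-0.004,0,-0.0005],"rot":[0,1.4,0],"grip":0.0},
  {"translation":[-0.004,0,-0.0005],"rot":[0,1.4,0],"grip":0.0},
  {"translation":[-0.003,0,-0.0004],"rot":[0,0,0],"grip":0.0},
  {"translation":[0,0,0],"rot":[0,0,0],"grip":0.0},
  {"translation":[0,0,0],"rot":[0,0,0],"grip":0.0},
])

```text
t: 12.67
eef_pos: [0.5727, 0.0717, 0.2742]
tool_rot: [0.02, 0.965, -0.08, 0.248]
contact_force: [4.8, -1.3, 1.1]
gripper_width: 0.286
```

```bash
python3 s.py
```

```text
[-0.0291  0.0023  0.2742] [ 0.02   0.965 -0.08   0.248] F fix 5.0 -0.5 1.1 T [-0.3  -0.54 -0.03] 0.2863448911156303 phi 0.506 R 0.1698 [-0.4   0.09  0.04  2.11  0.48  0.54 -0.9 ]
```

Request:
send_rows([
  {"translation":[-0.002,0,-0.0003],"rot":[0,0,0],"grip":0.0},
  {"translation":[-0.002,0,-0.0003],"rot":[0,0,0],"grip":0.0},
  {"translation":[-0.002,0,-0.0003],"rot":[0,0,0],"grip":0.0},
  {"translation":[0,0,0],"rot":[0,0,0],"grip":0.0},
  {"translation":[0,0,0],"rot":[0,0,0],"grip":0.0},
])

```text
t: 13.08
eef_pos: [0.5688, 0.0723, 0.273]
tool_rot: [0.02, 0.965, -0.081, 0.249]
contact_force: [12.9, -1.9, -1.4]
gripper_width: 0.283
```

```bash
python3 s.py
```

```text
[-0.033   0.0023  0.273 ] [ 0.02   0.965 -0.081  0.249] F fix 13.0 0.3 -1.4 T [-0.41 -1.72 -0.05] 0.28297678658070136 phi 0.53 R 0.1701 [-0.4   0.09  0.03  2.12  0.49  0.54 -0.91]
```

Request:
send_rows([
  {"translation":[-0.002,0,-0.0003],"rot":[0,0,0],"grip":0.0},
  {"translation":[-0.002,0,-0.0003],"rot":[0,0,0],"grip":0.0},
  {"translation":[0,0,0],"rot":[0,0,0],"grip":0.0},
  {"translation":[0,0,0],"rot":[0,0,0],"grip":0.0},
  {"translation":[0,0,0],"rot":[0,0,0],"grip":0.0},
])

```text
t: 13.5
eef_pos: [0.5681, 0.0725, 0.273]
tool_rot: [0.019, 0.964, -0.081, 0.251]
contact_force: [30.6, -4.6, -10.0]
gripper_width: 0.286
```

```bash
python3 s.py
```

```text
[-0.0337  0.0023  0.273 ] [ 0.019  0.964 -0.081  0.251] F fix 31.0 0.6 -10.0 T [-0.7  -4.05  0.07] 0.28637629859919694 phi 0.533 R 0.1703 [-0.41  0.09  0.04  2.13  0.5   0.53 -0.92]
```

Request:
send_rows([
  {"translation":[0,0,0],"rot":[0,0,0],"grip":0.0},
  {"translation":[0,0,0],"rot":[0,0,0],"grip":0.0},
  {"translation":[0,0,0],"rot":[0,0,0],"grip":0.0},
  {"translation":[0,0,0],"rot":[0,0,0],"grip":0.0},
  {"translation":[0,0,0],"rot":[0,0,0],"grip":0.0},
])

```text
t: 13.92
eef_pos: [0.5681, 0.0725, 0.273]
tool_rot: [0.019, 0.964, -0.081, 0.251]
contact_force: [30.5, -4.9, -10.0]
gripper_width: 0.287
```

```bash
python3 s.py; python3 - <<'E'
from h import *
for n in("scene","side","wrist"):
    c,W,h,ok=cloud(n); im=c["pixels"][:,:,::-1]
    cv2.imwrite(f"pics/i_{n}.png",im if n=="wrist" else cv2.resize(im[120:300,180:450],None,fx=2.8,fy=2.8))
    F=fix(W.reshape(-1,3)).reshape(W.shape)
    m=ok&mask(h,"yellow")&(F[...,2]>.045)&(F[...,2]<.095)&(abs(F[...,0]+.095)<.02)&(abs(F[...,1]-.15)<.1); q=F[m]
    if len(q): print(n,"knob",np.median(q,0).round(4))
    m=ok&(h[...,1]<60)&(h[...,2]>130)&(abs(F[...,2]-.055)<.005)&(abs(F[...,0]+.045)<.03)&(F[...,1]>.05)&(F[...,1]<.25); q=F[m]
    if len(q): print(n,"bar",len(q),np.percentile(q,3,0).round(4),np.percentile(q,97,0).round(4),np.median(q,0).round(4))
    m=ok&mask(h,"red")&(F[...,2]>.15)&(F[...,2]<.31)&(abs(F[...,1]+.115)<.08)&(abs(F[...,0]-.018)<.04); q=F[m]
    if len(q): print(n,'red',len(q),np.percentile(q,2,0).round(4),np.percentile(q,98,0).round(4))
E
```

```text
[-0.0337  0.0024  0.273 ] [ 0.019  0.964 -0.081  0.251] F fix 30.9 0.2 -10.0 T [-0.65 -4.1   0.1 ] 0.28695275536428977 phi 0.533 R 0.1704 [-0.41  0.09  0.04  2.13  0.5   0.53 -0.92]
scene knob [-0.0867  0.1873  0.0707]
scene bar 270 [-0.0541  0.0535  0.0502] [-0.0306  0.2085  0.0574] [-0.0411  0.133   0.0533]
scene red 354 [ 0.009  -0.179   0.1653] [ 0.0347 -0.1028  0.2894]
side knob [-0.0976  0.1944  0.0685]
side bar 231 [-0.0571  0.0518  0.0507] [-0.0371  0.2126  0.059 ] [-0.0471  0.1407  0.0549]
side red 13 [ 0.0057 -0.1109  0.1662] [ 0.0296 -0.0974  0.2829]
wrist bar 3037 [-0.0563  0.0547  0.0527] [-0.0372  0.1793  0.0561] [-0.047   0.1228  0.0546]
wrist red 3 [ 0.0207 -0.1052  0.2146] [ 0.0208 -0.1042  0.2162]
```

View pics/i_scene.png

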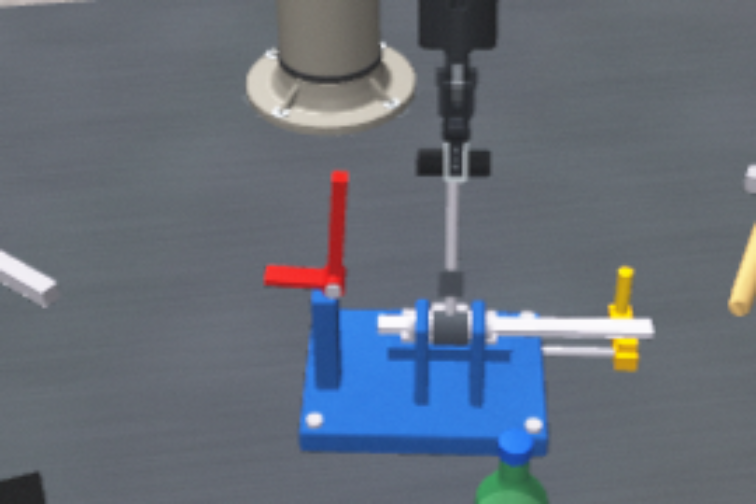

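View pics/i_side.png

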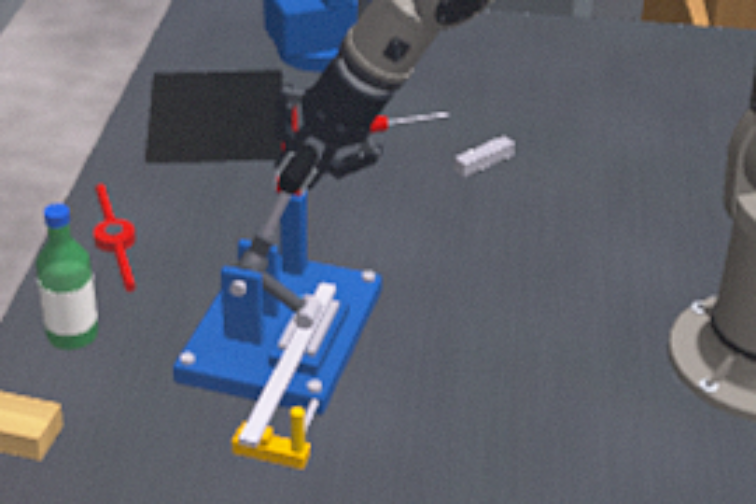

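The foot is on the bar, but at 31 N the pull is more than needed. I'll ease it off a little for margin.

Request:
send_rows([
  {"translation":[0.0015,0,0.0002],"rot":[0,0,0],"grip":0.0},
  {"translation":[0,0,0],"rot":[0,0,0],"grip":0.0},
  {"translation":[0,0,0],"rot":[0,0,0],"grip":0.0},
  {"translation":[0,0,0],"rot":[0,0,0],"grip":0.0},
  {"translation":[0,0,0],"rot":[0,0,0],"grip":0.0},
])

```text
t: 14.48
eef_pos: [0.5684, 0.0724, 0.273]
tool_rot: [0.019, 0.965, -0.081, 0.25]
contact_force: [23.6, -3.6, -6.8]
gripper_width: 0.282
```

```bash
python3 s.py
```

```text
[-0.0335  0.0023  0.273 ] [ 0.019  0.965 -0.081  0.25 ] F fix 23.9 0.3 -6.8 T [-0.51 -3.15  0.06] 0.28223343860278804 phi 0.532 R 0.1703 [-0.4   0.09  0.04  2.13  0.5   0.54 -0.92]
```

```bash
python3 -c "
from station import *
print(hand_in())"; python3 s.py
```

```text
the job is handed in; nothing more can be done
None
the job is handed in; nothing more can be done
```

The job is handed in at about 14.5 s of the 72 s allowed, with the arm still holding the handle and the foot pressed on the bar; no verdict was reported.

| Item | Last check |
|---|---|
| Rest | Pulled until the force rose to about 12 N with no more travel. The knob moved about 66.6 mm to fixture y 0.187, where 0.188 is the stop. |
| Catch | Flipped to an estimated 1.45 rad: tab lying outward, bolt upright with its top at 0.291 m. |
| Lever | Held at about 0.53 rad, with the gripper closed on the handle. |
| Press on the bar | Pull on the handle is about 20 N, so roughly 30 N on the bar. This is worked out from the wrist force, not measured. |
| Bar | Lying in its channel at x about -0.046 and top at 0.055 m. Its free end is at y about 0.21, which puts its centre at 0.065 to 0.07. |
| Hammer, wrench, screwdriver, offcut | The arm never went near them. I did not measure their positions again at the end. |

- **Pull force:** my first full pull reached 31 N because the arm is stiffer than I had assumed. I backed off 1.5 mm before handing in, which brought the wrist force in that direction down to 24 N.
- **Camera differences:** the scene and side cameras disagreed with each other by up to about 10 mm on knob and base positions. Part of that is that they see different faces. I went by the wrist camera and checked it against contact.

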